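# Gauge the dry-bath inserts

## Task

Take the steel pin gauge out of its black holder and try it upright in the bore of both bored aluminium dry-bath inserts: lower it onto the narrow-bored one until it rests on the mouth and will not go in, then push it fully home in the one it fits and leave it standing there, that insert upright where it is. Then stand the narrow-bored insert that failed upright on the floor of the grey tray.

Things in the scene. Friction and masses are not known exactly. Their poses are not given: they have to be found in the camera images.
- gauge: Steel pin gauge, upright, 90 mm tall, about 0.14 kg. Origin at the centre of its flat lower end (the nose), z up. From the nose up: a taper from 14 to 20 mm diameter over 10 mm, a 20 mm pin to 40 mm, a flange of 40 mm diameter (40 to 45 mm), a round ribbed grip of 26 mm diameter (45 to 90 mm).
- gauge_nose (a point): Centre of the gauge's flat lower end (same point as the gauge's origin). The gauge starts upright in a fixed square black plastic holder (70 x 70 mm, 50 mm high), its flange resting on the holder's top, so the nose is 10 mm and the grip 55 to 100 mm above the table. It lifts straight out.
- insert_narrow: Loose grey aluminium block, 52 x 52 mm, 50 mm high, about 0.3 kg, standing on the table, with one upright 12 mm bore, 46 mm deep, at its centre: too tight for the gauge, whose nose stops on the mouth. Origin at the centre of its underside, z up, x and y square to its side faces. The two bored inserts may stand either way round.
- insert_wide: Loose aluminium block of the same outside size, about 0.26 kg, with one upright 28 mm bore, 46 mm deep, at its centre: the gauge goes in until its flange sits on the top face, nose 10 mm above the table. Origin at the centre of its underside, z up. (A low aluminium block, 22 mm high and without a bore, is not part of the job.)
- insert_narrow_hole0 (a point): Centre of the mouth of the narrow bore, in the top face, 50 mm above the underside.
- insert_wide_hole0 (a point): Centre of the mouth of the wide bore, in the top face, 50 mm above the underside.
- tray: Fixed, shallow open grey plastic tray, outside 200 mm along its x, 180 mm along its y, 22 mm high, walls 4 mm and floor about 4 mm thick. Origin at the centre of its underside on the table, z up.
Not all that is in view belongs to the job. What is shaped like the insert_narrow but blue or purple is not meant.

How it is judged:
On the way, in this order (a step that is already met when the one before it is completed fails the run):
1. the held gauge, upright, rests its nose on the mouth of the narrow bore (nose within 12 mm of the bore's centre, pressing with over 0.8 N) (contact force between gauge and insert_narrow above 0.8 N and contact force between the fingers and gauge above 0.5 N and horizontal distance between gauge_nose and insert_narrow_hole0 below 0.012 m and z of gauge_nose in the frame of insert_narrow above 0.042 m and angle between gauge's own z axis and vertical below 0.3 rad), for 0.1 s.
2. the gauge is fully home in the wide bore (horizontal distance between gauge_nose and insert_wide_hole0 below 0.009 m and z of gauge_nose in the frame of insert_wide below 0.014 m and angle between gauge's own z axis and vertical below 0.15 rad), for 0.2 s.
At the end, for the whole second after the job is handed in: Gauge in the wide-bored insert: flange within 4 mm of the top, within 9 mm of the bore's centre, 0.15 rad of upright; that insert upright within 40 mm of its start; the narrow-bored insert upright (0.1 rad) on the tray's floor inside its walls; all at rest (all of step 2 and angle between each of insert_wide, insert_narrow's own z axis and vertical below 0.1 rad and distance of insert_wide from where it was at the start of the episode below 0.04 m and height (world z) of insert_wide below 0.01 m and x of insert_narrow in the frame of tray between -0.072 and 0.072 m and y of insert_narrow in the frame of tray between -0.062 and 0.062 m and z of insert_narrow in the frame of tray below 0.01 m and linear speed of each of insert_narrow, gauge below 0.03 m/s); the robot touches nothing.
It also fails if it takes over 59 s, if anything falls off the work surface, if the arm or the gripper's body presses on something with over 40 N, if the wrist force passes 120 N, or if a joint passes its speed limit or range.

## Robot

A 7-joint arm with a two-finger parallel gripper is mounted at the origin on the work surface. World frame = base frame: x ahead of the robot, y to its left, z up, the work surface at z = 0. Lengths are in m, angles in rad, forces in N, time in s.
With the tool pointing down it reaches from about 0.4 to 0.875 m from the base axis. Payload 6.5 kg.
Tool frame: the origin (TCP) lies on the centre line of the jaws, within the pads' length; the fingertips stand 11 mm ahead of it and the grasp point (between the pads) lies 8 mm behind it; z points along the fingers, y is the line along which they close (so a half turn about z gives the same grasp; the last joint's range is limited). The gripper opens to 88 mm and grips with 3 to 60 N. Pads are 18 mm wide; open, the fingers measure 123 mm over their backs; the gripper's body (75 mm by 187 mm) begins 45 mm behind the grasp point.
Start: joints at [-1.285, 0.536, -0.004, 1.538, 0.003, 1.067, -0.071], TCP at [0.224, 0.61, 0.25] pointing down, gripper open.
Joint ranges: [-2.7, 2.7], [-0.37, 2.16], [-1.27, 1.26], [0.24, 2.4], [-1.31, 4.45], [0.19, 1.91], [-2.76, 2.76]. Speed limits (rad/s): [2.39, 2.39, 3.14, 3.14, 3.14, 3.14, 3.14].

## Interface

Orientations are given as a unit quaternion [x, y, z, w].
In Python, from workcell import manip, eyes, workorder gives the robot as it stands.
- The arm moves only by the tool arm_command, never from a script. Its argument "motion" is a list that holds one entry, the list of rows, each a list of 5 numbers: the opening, from 0 (shut) to 1 (fully open), then the shift along the world's x, y, z in m, then the turn about the world's z in rad. In form: [[[fingers, dx, dy, dz, twist], ...]]. A call has 1 to 20 rows; each row is the pose to reach, as a shift and turn from the pose commanded when the call began; what a row does not reach only later rows make up. A row lasts 1/8 s, in which the tool goes at most 62.5 mm and 10.7 degrees, less where a joint would pass 70% of its speed; a pose out of reach is approached as far as the arm can. A call with a gripper value outside its range is refused whole. The fingers move at their own pace and stop on an object; the grip force is fixed at half the most. Time passes only in rows, so rows that repeat a pose let the fingers close. It gives the time, the measured TCP pose, the force, the opening and the grip force at its end, in the units of the state.
- manip.read_state(): the state, without advancing time (a new reading comes with each control period).
- eyes.camera(name): name is "scene" or "top" or "wrist"; returns a dict with "img" (480x640x3 uint8, red, green, blue), "vertical_fov" (degrees; the focal length in pixels is half the picture's height over the tangent of half this angle, whatever the lens; pixels are square), "cx", "cy" (the principal point, pixels), "T" (4x4, takes a point from camera to world coordinates); the wrist camera has in their place "T_tool_cam" (4x4, takes a point from camera to tool coordinates, whose origin is the TCP and whose axes are the flange's). Camera axes: x right, y down, z forward; pixel columns grow to the right and rows downward; lengths in m; the calibration is good to about 2 mm. The wrist camera is an equidistant fisheye: a pixel r from the principal point sees the ray r / f radians off the axis. A picture is of the moment at which its call begins: read the wrist's pose just before it. There is no depth.
- workorder.hand_in(): hands the job in; it is judged then, once.
The state is a dict: "time_s": time; "qpos": joint angles; "dq": joint speeds; "joint_efforts": joint torques, N m; "eef_pos": TCP position; "eef_rot": TCP orientation; "wrist_force": force on the tool from outside, world axes, zero at the start; "torque": the same for the moment, N m; "finger_gap": opening from 0.0 (shut) to 1.0 (fully open); "gripper_force": force on a finger pad.
Only numpy, scipy, OpenCV 4.12 (cv2) and the standard library are available. Lean on these libraries where they do the work, as an engineer would, in place of code of your own. Each camera call takes 0.05 s, during which the arm holds its last target. There are 200 camera calls.

## Working session

There is one attempt and no reset: what is moved stays moved. The work goes in short steps, Python scripts to look and compute and a tool call to move; the robot and the scene stay as the last step left them, time stands still between calls to the robot, and variables do not carry over. Pictures are saved under pics/ and viewed, at most 10 in all, crops included, and the job is handed in when it is done.

Besides the shell and the picture viewer there is one more tool, called after "Emit:" as a command line: name --argument value ..., lists and objects as JSON in quotes. arm_command: Moves the arm, as the interface text tells. Its arguments: {"type":"object","properties":{"motion":{"type":"array"}},"required":["motion"]}

```bash
mkdir -p pics; cat > h.py <<'E'
import numpy as np, cv2
from workcell import manip, eyes, workorder
from scipy.spatial.transform import Rotation as R
def px2w(c,u,v,z):
    f=240/np.tan(np.radians(c["vertical_fov"])/2); T=np.array(c["T"])
    d=T[:3,:3]@np.array([(u-c["cx"])/f,(v-c["cy"])/f,1]); o=T[:3,3]
    return o+d*(z-o[2])/d[2]
E
python3 - <<'E'
from h import *
import pickle
for n in("top","scene"):
    c=eyes.camera(n); pickle.dump(c,open(n+".pkl","wb")); cv2.imwrite(f"pics/{n}0.png",c["img"][...,::-1]); print(n,c["vertical_fov"],np.round(c["T"],3).tolist())
s=manip.read_state(); print(s)
E
```

```text
top 47.49882015621021 [[-0.023, -0.985, 0.171, 0.32], [-1.0, 0.019, -0.024, 0.024], [0.02, -0.171, -0.985, 1.128], [0.0, 0.0, 0.0, 1.0]]
scene 45.992895532935734 [[-0.424, 0.661, -0.618, 1.278], [0.905, 0.302, -0.298, 0.397], [-0.011, -0.687, -0.727, 0.989], [0.0, 0.0, 0.0, 1.0]]
{'time_s': 0.1, 'qpos': array([-1.28519779,  0.53709836, -0.00443463,  1.53872955,  0.00260149,
        1.06728588, -0.0711823 ]), 'dq': array([ 0.00053002, -0.00062521, -0.00072696, -0.0020549 ,  0.00072895,
       -0.00049945, -0.000704  ]), 'joint_efforts': array([ 3.09809460e-03, -5.72080851e+01,  9.94032025e-01, -2.52227712e+01,
       -5.62312582e-02,  1.35099533e-02,  6.67721520e-05]), 'eef_pos': array([0.22381658, 0.60970357, 0.24893901]), 'eef_rot': array([ 1.74950920e-01,  9.84576864e-01, -7.53956186e-04, -7.53006827e-05]), 'wrist_force': array([-0.41877972,  0.00062938, -0.04429404]), 'torque': array([-0.00626844,  0.02038077,  0.00253429]), 'gripper_force': 0.0, 'finger_gap': 1.0016017347274022}
```

View pics/top0.png

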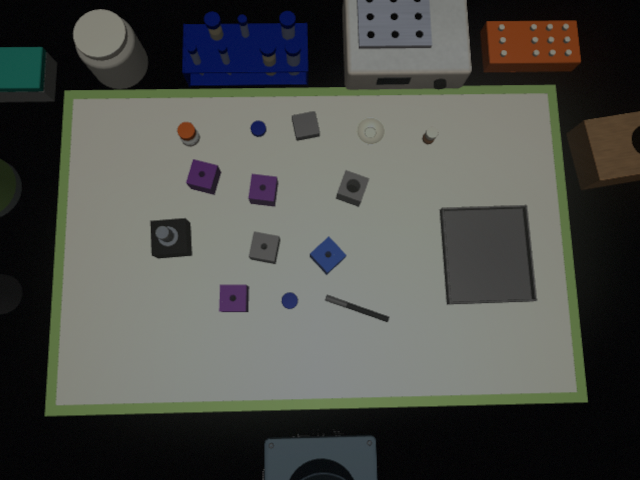

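View pics/scene0.png

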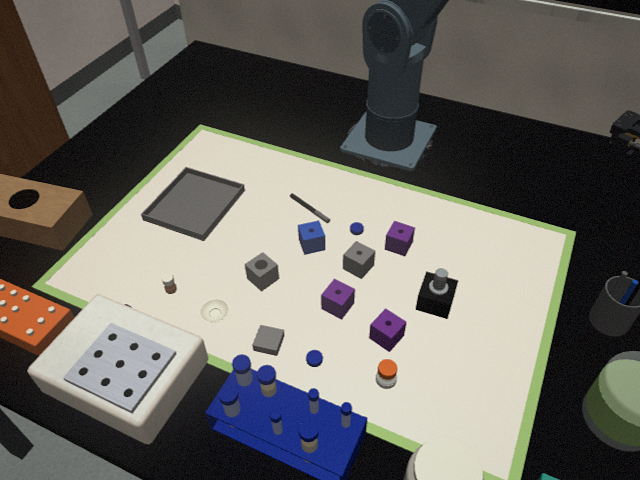

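Top view candidates: holder with gauge (165,235). Grey bored blocks are at (264,247), small bore, and (353,186), large bore. The low block without a bore is at (306,125). Purple and blue blocks at (203,176), (263,190), (233,298) and (328,255) are distractors. The tray is at (488,254). By colour and bore size, narrow is (264,247) and wide is (353,186). I'll confirm with an enlarged crop.

```bash
python3 - <<'E'
from h import *
import pickle
t=pickle.load(open("top.pkl","rb"));im=t["img"][...,::-1]
im=np.clip(im.astype(float)*1.6,0,255).astype(np.uint8)
def cr(u,v,w=33): return cv2.resize(im[v-w:v+w,u-w:u+w],(396,396),interpolation=cv2.INTER_CUBIC)
cv2.imwrite("pics/c.png",np.hstack([cr(264,247),cr(353,188)]))
cv2.imwrite("pics/d.png",cv2.resize(im[203:269,137:203],(528,528),interpolation=cv2.INTER_CUBIC))
E
```

```text
(no output)
```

View pics/c.png

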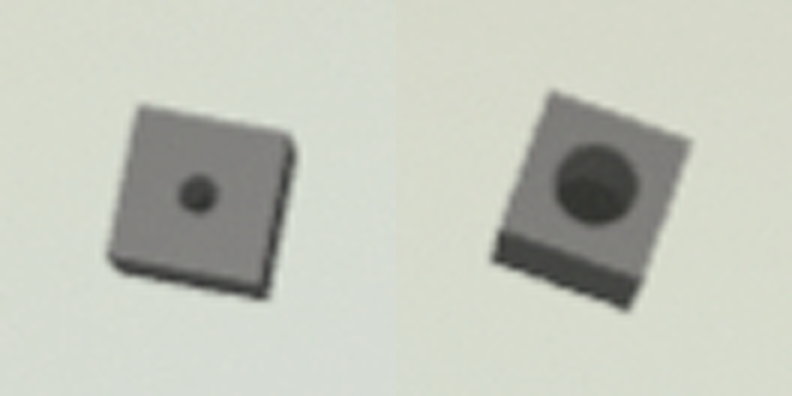

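View pics/d.png

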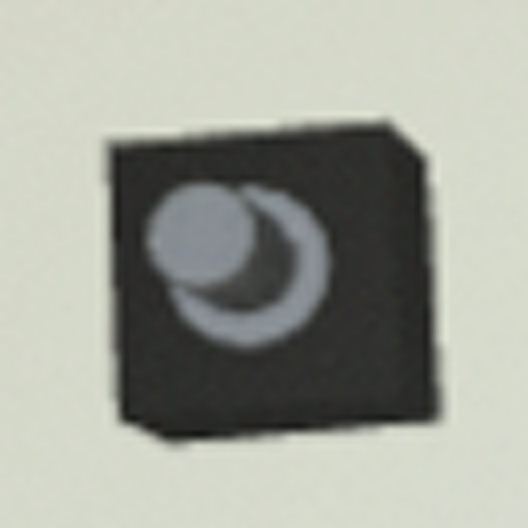

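The crop confirms it: on the left, narrow, with its 12 mm bore at about (263.7,246.0). On the right, wide, with its large bore at about (353.1,185.3). The gauge's grip top is at about (161.7,231.7) and its flange at (167.8,235.9).

```bash
python3 - <<'E'
from h import *
import pickle
t=pickle.load(open("top.pkl","rb"))
P=lambda u,v,z:px2w(t,u,v,z).round(4)
print("grip",P(161.7,231.7,.1),"flange",P(167.8,235.9,.055))
def block(n,pts,ox,oy):
    w=np.array([px2w(t,ox+(x+.5)/6-.5,oy+(y+.5)/6-.5,.05)[:2] for x,y in pts])
    e=[w[(i+1)%4]-w[i] for i in range(4)]
    print(n,w.mean(0).round(4),"len",[round(np.linalg.norm(x),4) for x in e],"edgeang mod90",[round(np.degrees(np.arctan2(x[1],x[0]))%90,1) for x in e])
block("narrow",[(140,105),(288,132),(263,288),(112,258)],231,214)
block("wide",[(157,90),(295,140),(247,278),(106,232)],320,155)
print("holes",P(263.7,246,.05),P(353.1,185.3,.05))
for p in [(441,207),(527,206),(535,300),(448,304)]: print("tray",P(*p,.022))
s=manip.read_state(); M=R.from_quat(s["eef_rot"]).as_matrix(); print("tool y",M[:,1].round(4),"deg",np.degrees(np.arctan2(M[1,1],M[0,1])))
# scene check
c=pickle.load(open("scene.pkl","rb"))
for n,u,v,z in [("grip",441,273,.1),("narrow",359.5,253,.05),("wide",261.5,265,.05)]: print(n,px2w(c,u,v,z).round(4))
E
```

```text
grip [0.5056 0.2943 0.1   ] flange [0.5051 0.2939 0.055 ]
narrow [0.4815 0.1038] len [np.float64(0.0503), np.float64(0.0529), np.float64(0.051), np.float64(0.0521)] edgeang mod90 [np.float64(78.4), np.float64(80.4), np.float64(77.5), np.float64(79.6)]
wide [ 0.6032 -0.0784] len [np.float64(0.0501), np.float64(0.0513), np.float64(0.0502), np.float64(0.053)] edgeang mod90 [np.float64(68.4), np.float64(69.2), np.float64(70.4), np.float64(69.1)]
holes [0.4818 0.1045 0.05  ] [ 0.6033 -0.0783  0.05  ]
tray [ 0.5609 -0.2629  0.022 ]
tray [ 0.5597 -0.4439  0.022 ]
tray [ 0.3641 -0.4428  0.022 ]
tray [ 0.36   -0.2647  0.022 ]
tool y [ 0.3445  0.9388 -0.0015] deg 69.84838515927905
grip [0.5048 0.2945 0.1   ]
narrow [0.4806 0.1067 0.05  ]
wide [ 0.6028 -0.0752  0.05  ]
```

Emit:
arm_command --motion '[[[1,0.14,-0.16,-0.03,0],[1,0.281,-0.316,-0.1,0],[1,0.281,-0.316,-0.1,0],[1,0.281,-0.316,-0.1,0],[1,0.281,-0.316,-0.1,0],[1,0.281,-0.316,-0.1,0],[1,0.281,-0.316,-0.1,0],[1,0.281,-0.316,-0.1,0],[1,0.281,-0.316,-0.1,0],[1,0.281,-0.316,-0.1,0]]]'

```text
time_s: 1.35
eef_pos: [0.5039, 0.2961, 0.1499]
eef_rot: [0.174, 0.985, 0.0, -0.0]
wrist_force: [0.8, -0.3, -0.5]
finger_gap: 0.999
gripper_force: 0.0
```

```bash
python3 - <<'E'
from h import *
s=manip.read_state(); print(s["eef_pos"],s["wrist_force"])
c=eyes.camera("wrist"); print({k:np.round(v,3).tolist() for k,v in c.items() if k!="img"})
t=eyes.camera("top")["img"][...,::-1]
im=np.hstack([c["img"][...,::-1][::1,:],]); cv2.imwrite("pics/w1.png",np.clip(im*1.3,0,255))
E
```

```text
[0.50388234 0.29605627 0.14990524] [ 0.810141   -0.3421345  -0.51722979]
{'vertical_fov': 65.706, 'cx': 322.363, 'cy': 238.981, 'T_tool_cam': [[-0.001, -0.966, -0.259, 0.067], [1.0, -0.001, -0.001, 0.0], [0.0, -0.259, 0.966, -0.136], [0.0, 0.0, 0.0, 1.0]]}[ WARN:0@1.883] global loadsave.cpp:1063 imwrite_ Unsupported depth image for selected encoder is fallbacked to CV_8U.
```

View pics/w1.png

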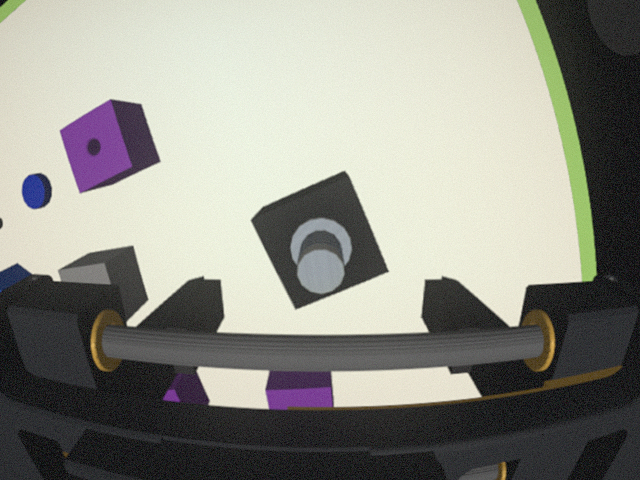

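The wrist view shows the grip top at (321,271), centred between the fingers. Going down to grasp.

Emit:
arm_command --motion '[[[1,0,0,-0.04,0],[1,0,0,-0.074,0],[1,0,0,-0.074,0],[0,0,0,-0.074,0],[0,0,0,-0.074,0],[0,0,0,-0.074,0],[0,0,0,-0.074,0],[0,0,0,-0.074,0],[0,0,0,-0.074,0],[0,0,0,-0.074,0]]]'

```text
time_s: 2.7
eef_pos: [0.505, 0.2942, 0.0757]
eef_rot: [0.175, 0.985, 0.0, 0.0]
wrist_force: [-0.1, -0.2, 1.1]
finger_gap: 0.284
gripper_force: 30.0
```

Emit:
arm_command --motion '[[[0,0,0,0.05,0],[0,0,0,0.09,0],[0,-0.024,-0.19,0.09,0.16],[0,-0.024,-0.19,0.09,0.16],[0,-0.024,-0.19,0.09,0.16],[0,-0.024,-0.19,0.09,0.16],[0,-0.024,-0.19,0.09,0.16],[0,-0.024,-0.19,0.055,0.16],[0,-0.024,-0.19,0.055,0.16],[0,-0.024,-0.19,0.055,0.16]]]'

```text
time_s: 3.95
eef_pos: [0.4813, 0.1054, 0.1313]
eef_rot: [0.095, 0.995, 0.0, 0.0]
wrist_force: [0.5, -0.2, -1.7]
finger_gap: 0.287
gripper_force: 30.0
```

```bash
python3 - <<'E'
from h import *
s=manip.read_state(); print(s["eef_pos"],s["wrist_force"])
c=eyes.camera("wrist")["img"][...,::-1]
t=eyes.camera("scene")["img"][...,::-1]
im=np.hstack([cv2.resize(c[180:360,220:420],(400,360)),cv2.resize(t[160:300,300:455],(398,360),interpolation=cv2.INTER_CUBIC)])
cv2.imwrite("pics/n1.png",np.clip(im*1.3,0,255).astype(np.uint8))
E
```

```text
[0.48132339 0.10541513 0.13125517] [ 0.47592945 -0.18671041 -1.67495497]
```

View pics/n1.png

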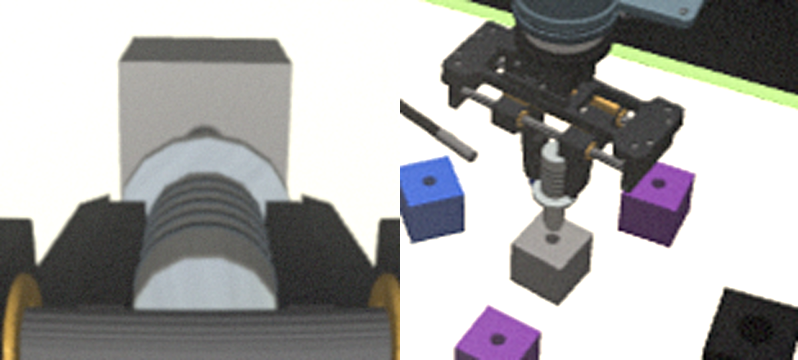

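Left: the gauge and insert faces are aligned. Right: the pin is directly above the bore. Lowering slowly onto the mouth.

Emit:
arm_command --motion '[[[0,0,0,-0.012,0],[0,0,0,-0.014,0],[0,0,0,-0.015,0],[0,0,0,-0.016,0],[0,0,0,-0.0165,0]]]'

```text
time_s: 4.68
eef_pos: [0.4819, 0.104, 0.1153]
eef_rot: [0.096, 0.995, 0.0, 0.001]
wrist_force: [-1.9, -2.1, 11.8]
finger_gap: 0.28
gripper_force: 30.0
```

Emit:
arm_command --motion '[[[0,0,0,0,0],[0,0,0,0,0],[0,0,0,0.04,0],[0,0.122,-0.183,0.04,-0.17],[0,0.122,-0.183,0.04,-0.17],[0,0.122,-0.183,0.04,-0.17],[0,0.122,-0.183,0.04,-0.17],[0,0.122,-0.183,0.025,-0.17],[0,0.122,-0.183,0.018,-0.17],[0,0.122,-0.183,0.018,-0.17]]]'

```text
time_s: 5.92
eef_pos: [0.6018, -0.077, 0.1313]
eef_rot: [0.179, 0.984, 0.0, -0.001]
wrist_force: [-0.5, -0.1, -2.2]
finger_gap: 0.286
gripper_force: 30.0
```

```bash
python3 - <<'E'
from h import *
s=manip.read_state(); print(s["eef_pos"],s["wrist_force"])
c=eyes.camera("top")["img"][...,::-1]
t=eyes.camera("scene")["img"][...,::-1]
im=np.hstack([cv2.resize(c[150:270,230:380],(400,320),interpolation=cv2.INTER_CUBIC),cv2.resize(t[190:310,190:340],(400,320),interpolation=cv2.INTER_CUBIC)])
cv2.imwrite("pics/g1.png",np.clip(im*1.3,0,255).astype(np.uint8))
E
```

```text
[ 0.60184208 -0.07701367  0.13125029] [-0.48040034 -0.09149247 -2.19969612]
```

View pics/g1.png

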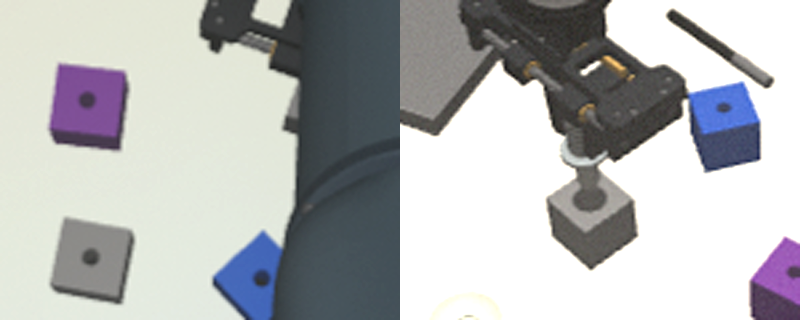

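The pin hangs over the wide bore (scene crop, near (588,198)) and the narrow insert has not moved. Lowering in stages and watching the force.

Emit:
arm_command --motion '[[[0,0,0,-0.01,0],[0,0,0,-0.018,0],[0,0,0,-0.026,0],[0,0,0,-0.034,0],[0,0,0,-0.036,0]]]'

```text
time_s: 6.65
eef_pos: [0.6025, -0.0788, 0.0954]
eef_rot: [0.18, 0.984, -0.0, -0.001]
wrist_force: [-0.2, 0.4, -2.1]
finger_gap: 0.288
gripper_force: 30.0
```

Emit:
arm_command --motion '[[[0,0,0,-0.008,0],[0,0,0,-0.014,0],[0,0,0,-0.018,0],[0,0,0,-0.0195,0],[0,0,0,-0.0205,0],[0,0,0,-0.0205,0]]]'

```text
time_s: 7.4
eef_pos: [0.6031, -0.0789, 0.0759]
eef_rot: [0.18, 0.984, 0.0, 0.0]
wrist_force: [-0.3, -0.7, -1.1]
finger_gap: 0.288
gripper_force: 30.0
```

Emit:
arm_command --motion '[[[0,0,0,-0.0008,0],[0,0,0,-0.0015,0],[0,0,0,-0.0015,0],[1,0,0,0,0],[1,0,0,0,0],[1,0,0,0,0],[1,0,0,0,0],[1,0,0,0.03,0],[1,0,0,0.09,0],[1,-0.122,0.183,0.09,0.17],[1,-0.122,0.183,0.09,0.17],[1,-0.122,0.183,0.09,0.17],[1,-0.122,0.183,0.09,0.17],[1,-0.122,0.183,0.09,0.17],[1,-0.122,0.183,0.09,0.17]]]'

```text
time_s: 9.28
eef_pos: [0.4816, 0.1034, 0.1658]
eef_rot: [0.096, 0.995, -0.0, 0.0]
wrist_force: [-0.9, 0.4, -0.4]
finger_gap: 0.999
gripper_force: 0.0
```

```bash
python3 - <<'E'
from h import *
s=manip.read_state(); print(s["eef_pos"],s["wrist_force"])
c=eyes.camera("wrist")["img"][...,::-1]
t=eyes.camera("scene")["img"][...,::-1]
im=np.hstack([cv2.resize(c,(440,330),interpolation=cv2.INTER_AREA),cv2.resize(t[200:310,200:320],(360,330),interpolation=cv2.INTER_CUBIC)])
cv2.imwrite("pics/g2.png",np.clip(im*1.3,0,255).astype(np.uint8))
E
```

```text
[0.48161836 0.10337573 0.16584923] [-0.91972493  0.35064599 -0.38595454]
```

View pics/g2.png

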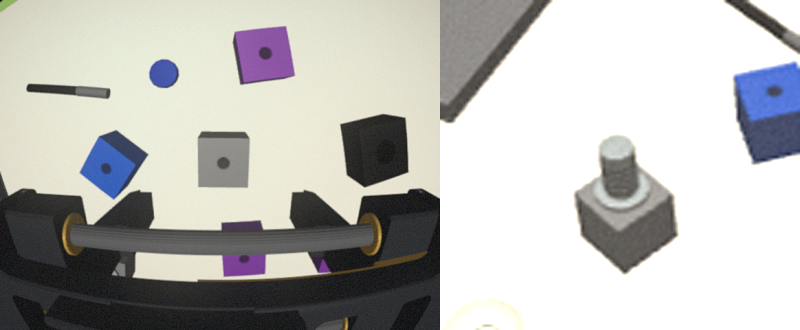

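The narrow insert is centred and square between the open fingers, bore at (223,163) in the left picture. In the right picture the gauge stands with its flange on the wide insert. Grasping narrow.

Emit:
arm_command --motion '[[[1,0,0.0005,-0.05,0],[1,0,0.0005,-0.1,0],[1,0,0.0005,-0.125,0],[1,0,0.0005,-0.138,0],[1,0,0.0005,-0.138,0],[0,0,0.0005,-0.138,0],[0,0,0.0005,-0.138,0],[0,0,0.0005,-0.138,0],[0,0,0.0005,-0.138,0],[0,0,0.0005,-0.138,0]]]'

```text
time_s: 10.62
eef_pos: [0.4812, 0.1048, 0.0281]
eef_rot: [0.096, 0.995, 0.0, 0.0]
wrist_force: [-0.9, -0.1, 6.2]
finger_gap: 0.588
gripper_force: 30.0
```

Emit:
arm_command --motion '[[[0,0,0,0.05,0],[0,0,0,0.1,0],[0,0,0,0.15,0],[0,-0.02,-0.458,0.15,0.19],[0,-0.02,-0.458,0.15,0.19],[0,-0.02,-0.458,0.15,0.19],[0,-0.02,-0.458,0.15,0.19],[0,-0.02,-0.458,0.15,0.19],[0,-0.02,-0.458,0.15,0.19],[0,-0.02,-0.458,0.15,0.19],[0,-0.02,-0.458,0.15,0.19],[0,-0.02,-0.458,0.15,0.19],[0,-0.02,-0.458,0.15,0.19],[0,-0.02,-0.458,0.1,0.19],[0,-0.02,-0.458,0.05,0.19],[0,-0.02,-0.458,0.05,0.19],[0,-0.02,-0.458,0.05,0.19]]]'

```text
time_s: 12.75
eef_pos: [0.4621, -0.3531, 0.0793]
eef_rot: [0.0, 1.0, -0.0, 0.001]
wrist_force: [-0.0, 0.3, -2.9]
finger_gap: 0.59
gripper_force: 30.0
```

Emit:
arm_command --motion '[[[0,0,0,-0.025,0],[0,0,0,-0.04,0],[0,0,0,-0.044,0],[0,0,0,-0.0455,0],[0,0,0,-0.047,0],[0,0,0,-0.047,0]]]'

```text
time_s: 13.5
eef_pos: [0.4615, -0.3538, 0.0322]
eef_rot: [0.001, 1.0, -0.0, 0.001]
wrist_force: [-2.0, 1.7, 4.6]
finger_gap: 0.587
gripper_force: 30.0
```

On the floor (contact felt). Releasing and backing off.

Emit:
arm_command --motion '[[[0,0,0,0,0],[1,0,0,0,0],[1,0,0,0,0],[1,0,0,0,0],[1,0,0,0,0],[1,0,0,0.04,0],[1,0,0,0.09,0],[1,0,0,0.15,0],[1,0,0,0.2,0],[1,-0.08,0.1,0.25,0],[1,-0.08,0.1,0.25,0],[1,-0.08,0.1,0.25,0],[1,-0.08,0.1,0.25,0]]]'

```text
time_s: 15.12
eef_pos: [0.3813, -0.2534, 0.2812]
eef_rot: [0.001, 1.0, -0.0, 0.001]
wrist_force: [-0.1, -0.6, -0.1]
finger_gap: 0.997
gripper_force: 0.0
```

```bash
python3 - <<'E'
from h import *
s=manip.read_state(); print(s["eef_pos"],s["wrist_force"],s["finger_gap"])
t=eyes.camera("scene")["img"][...,::-1]
cv2.imwrite("pics/f.png",np.clip(cv2.resize(t[140:320,120:360],(800,600),interpolation=cv2.INTER_CUBIC)*1.3,0,255).astype(np.uint8))
E
```

```text
[ 0.38128235 -0.25336903  0.28117747] [-0.05216705 -0.57039407 -0.07130111] 0.9966775472653748
```

View pics/f.png

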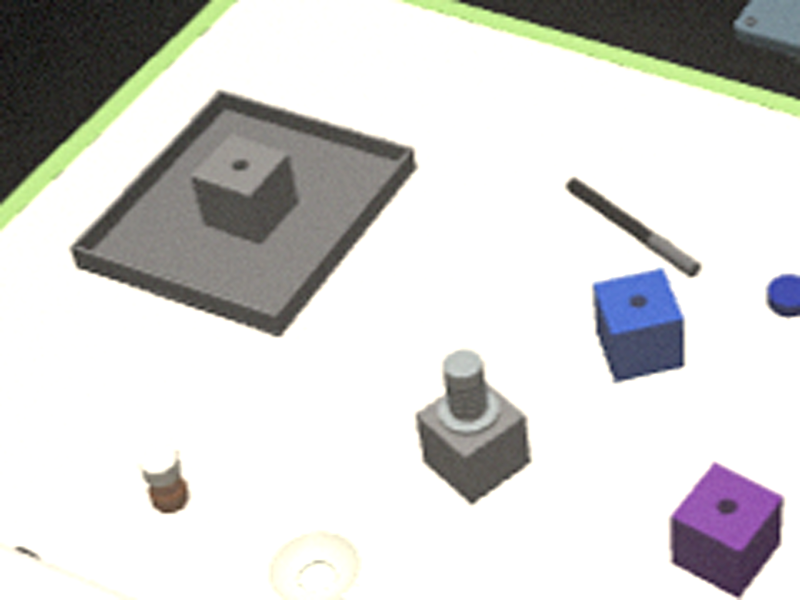

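The narrow insert stands upright in the tray (240,190). The gauge is home in the wide insert (465,420).

```bash
python3 -c "
from workcell import workorder; print(workorder.hand_in())"
```

```text
the job is handed in; nothing more can be done
None
```

The job is handed in: the gauge rested on the narrow bore (about 12 N at the wrist), then went fully home in the wide insert, and the narrow insert stands upright in the tray; hand-in returned no verdict, but the last picture shows both in place.

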